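Fit the guide pulley and hold the derailleur cage arm at its stop

TASK

Lift the orange guide pulley off the freely spinning turntable and seat it flat, fully down, on the brass axle pin of the derailleur's cage arm. Then swing the cage arm forward against its spring until it rests against the yellow stop post, and finish while still holding it there, by the arm or by the pulley on it: the spring would throw it back if you let go. Leave the flux tin standing on the turntable and the other loose things where they are.

Things in the scene. Friction and masses are not known exactly. Their poses are not given: they have to be found in the camera images.
- pulley: Loose orange plastic guide pulley, a plain ring lying flat: outer diameter 44 mm, bore 14 mm, 16 mm thick, 45 g. Eight dark dots on each face. Origin: centre of its underside, z up along its bore. It starts on the turntable, 45 mm from the turntable's axis; grasp it across its outside.
- turntable: Black foot of the turntable, fixed to the bench; origin on the bench on the vertical spin axis. It carries a round platter with a dark rubber top, diameter 160 mm, top face 28 mm above the bench, which spins freely about the vertical axis with hardly any friction and has no motor; it is at rest at the start.
- flux_tin: Yellow round tin, diameter 48 mm, 21 mm high, loose, standing on the platter across from the pulley, its centre about 85 mm from the pulley's. Origin: centre of its underside. It must stay standing on the platter (it may turn with it).
- jig: Derailleur jig fixed to the bench: blue base 170 (x) x 150 (y) x 12 mm, origin at the centre of its underside, front (-x) towards the robot within 0.3 rad. It carries a steel hanger, the black pivot body (diameter 38 mm, top at 74 mm), the aluminium cage arm, a black rest post and a yellow stop post (diameter 11 mm, tops level with the arm's top at 53 mm).
- cage (a joint): Cage arm's angle about its vertical pivot, rad: 0 at the black rest post, where the spring holds it; grows counterclockwise seen from above, the free end swinging forward (jig's -x); 1.05 at the yellow stop post, a hard stop. At the pin it takes about 2.5 N to start and 5.5 N at the stop; let go, it springs back to 0.
- pin_seat (a point): On the cage arm's free end, moving with it: top centre of the steel boss (diameter 18, 4 mm high) where the pulley's underside sits, 57 mm above the bench. The brass axle pin, diameter 8 mm, stands up 28 mm from here, tip tapered. x points along the arm away from the pivot. The arm under the boss: 45 to 53 mm above the bench, 20 mm wide, 25 mm round end.
- cage_pivot (a point): Point on the arm's vertical pivot axis, level with pin_seat, 90 mm from it; fixed to the jig at its right rear: at (0, -45 mm) in the jig's axes.
- bench_supply: Fixed grey bench power supply standing at the back between turntable and jig, not part of the work: about 200 (x) x 130 (y) mm, 160 mm high with a carrying handle on top to about 200 mm; origin at the centre of its underside. Carry the pulley round its front or well over it.
- multimeter: Red multimeter lying loose on the bench, 152 x 77 x 46 mm, a bystander; origin at the centre of its underside.
- stepper_motor: Loose stepper motor, 42 x 42 x 59 mm, shaft up, a bystander; origin at the centre of its underside.
- block_battery: Loose black block battery standing on the bench, 18 x 27 x 48 mm, a bystander; origin at the centre of its underside.

How it is judged:
By the outcome, as a careful person would: the job done as asked, in the order asked, and still so for the second after the job is handed in, while the arm keeps its last pose, push and grip.
It also fails if it takes over 48 s, if anything falls off the work surface, if the arm or the gripper's body presses on something with over 40 N, if the wrist force passes 120 N, or if a joint passes its speed limit or range.

ROBOT

A 6-joint arm with a two-finger parallel gripper is mounted at the origin on a cart in front of the work surface, level with it; the furniture and walls round the work are solid. World frame = base frame: x ahead of the robot, y to its left, z up, the work surface at z = 0. Lengths are in m, angles in rad, forces in N, time in s.
With the tool pointing down it reaches from about 0.25 to 0.8 m from the base axis. Payload 3.9 kg.
Tool frame: the origin (TCP) lies between the finger pads; the fingertips stand arm.tips_ahead ahead of it and the grasp point (between the pads) lies 2 mm behind it (arm.tips_ahead is the distance from the TCP to the fingertips, in m); z points along the fingers, y is the line along which they close (so a half turn about z gives the same grasp; the last joint's range is limited). The gripper opens to 85 mm and grips with 20 to 120 N. Pads are 22 mm wide; open, the fingers measure 114 mm over their backs; the gripper's body (76 mm by 85 mm) begins 54 mm behind the grasp point. The pads swing forward as they close: fully open they stand 13 mm farther back than shut.
Start: joints at [-1.29, 0.26, -0.138, 1.173, 0, 1.571], TCP at [0.145, -0.504, 0.248] pointing down, gripper open.
Joint ranges: [-2.78, 2.78], [-0.83, 1.72], [-1.28, 1.37], [-1.9, 2.12], [-1.57, 1.48], [-3.14, 3.14]. Speed limits (rad/s): [2.57, 2.57, 3.14, 3.14, 3.14, 3.14].

INTERFACE

Orientations are given as a unit quaternion [w, x, y, z].
In Python, from bench import get_state, eyes, job, nets, arm gives the robot as it stands.
- The arm moves only by the shell command python3 -m crank 'ROWS' [FORCE]. ROWS is JSON, one flat list of numbers, 7 for each row, row after row: the finger opening in cm, from 0 to 8.54, then the shift along the tool's x, y, z in cm, then the turn, a rotation vector about the tool's x, y, z in degrees. A call has 1 to 20 rows; each row shifts and turns the commanded pose from where the row before left it, along the tool's axes as they then stand; what a row does not reach is not made up. A row lasts 1/12 s, in which the tool goes at most 41.7 mm and 7.16 degrees, less where a joint would pass 70% of its speed; a pose out of reach is approached as far as the arm can. A call with a gripper value outside its range is refused whole. The fingers move at their own pace and stop on an object; FORCE is the grip in N (left out, the last holds). Time passes only in rows, so rows that do not move let the fingers close. It gives the time, the measured TCP pose, the force, the opening and the grip force at its end, in the units of the state.
- get_state(): the state, without advancing time (a new reading comes with each control period).
- eyes.grab_frame(name): name is "side" or "top"; returns the picture (420x560x3 uint8, red, green, blue); there is no depth.
- eyes.camera_params(name): a dict with "intrinsics" (3x3 intrinsics, pixels), "world_to_cam" (4x4, takes a point from world to camera coordinates). Camera axes: x right, y down, z forward; pixel columns grow to the right and rows downward; lengths in m; the calibration is good to about 2 mm. A picture is of the moment at which its call begins. camera_params takes no time and is no camera call.
- job.sign_off(): hands the job in; it is judged then, once.
Trained networks look in the newest picture that a camera, given by its name, has taken for a name from the list of things; names that differ only in an ending like _2 or _b are one class to them, and where a whole thing is asked for, a point or a joint stands for the part that bears it (a point fixed in the world has none). Each returns a list of dicts, best first, with "score" (0 to 1); they miss things now and then, are a little off and sometimes report something else, mostly with a low value. They report only what shows in the picture. A call takes as long as a camera call.
- nets.outline_of(camera, name): "mask" (420x560 bool, what is visible of it) and "box" ([left, top, right, bottom] in pixels, round what is visible of it).
- nets.place_of(camera, name): "pixel" ([column, row] in pixels: a listed point, or the origin of a listed thing).
The state is a dict: "time_s": time; "qpos": joint angles; "qd": joint speeds; "effort": joint torques, N m; "ee_pos": TCP position; "tool_rot": TCP orientation; "wrist_force": force on the tool from outside, world axes, zero at the start; "wrist_torque": the same for the moment, N m; "finger_gap": opening from 0.0 (shut) to 1.0 (fully open); "finger_force": force on a finger pad.
Only numpy, scipy, OpenCV 4.12 (cv2) and the standard library are available. Lean on these libraries where they do the work, as an engineer would, in place of code of your own. Each camera call takes 0.05 s, during which the arm holds its last target. There are 200 camera calls.

## Working session

There is one attempt and no reset: what is moved stays moved. The work goes in short steps, Python scripts to look and compute and a shell command to move; the robot and the scene stay as the last step left them, time stands still between calls to the robot, and variables do not carry over. Pictures are saved under pics/ and viewed, at most 10 in all, crops included, and the job is handed in when it is done.

```bash
ls; mkdir -p pics
cat > h.py <<'E'
import numpy as np, cv2
from bench import get_state, eyes, job, nets, arm
def ray(c,px):
    p=eyes.camera_params(c);K=np.array(p["intrinsics"]);T=np.array(p["world_to_cam"])
    d=T[:3,:3].T@np.linalg.inv(K)@[px[0],px[1],1];o=-T[:3,:3].T@T[:3,3];return o,d
def atz(c,px,z):
    o,d=ray(c,px);return o+d*(z-o[2])/d[2]
def proj(c,P):
    p=eyes.camera_params(c);q=np.array(p["intrinsics"])@(np.array(p["world_to_cam"])@[*P,1])[:3];return q[:2]/q[2]
def save(c,f):
    im=eyes.grab_frame(c);cv2.imwrite("pics/"+f,im[:,:,::-1]);return im
E
python3 - <<'E'
from h import *
s=get_state();print(s["time_s"],s["ee_pos"],s["tool_rot"],s["finger_gap"],arm.tips_ahead)
a=save("top","t0.png");b=save("side","s0.png")
cv2.imwrite("pics/both0.png",np.vstack([a])[:,:,::-1])
for c in("top","side"):
    o,_=ray(c,(280,210));print(c,o.round(3))
    for n,z in(("pulley",.028),("turntable",0),("flux_tin",.028),("jig",0),("pin_seat",.057),("cage_pivot",.057),("bench_supply",0),("multimeter",0),("stepper_motor",0),("block_battery",0)):
        r=nets.place_of(c,n)
        print(n,[(np.round(q["pixel"]),round(q["score"],2),atz(c,q["pixel"],z).round(4)[:2]) for q in r[:2]])
E
```

```text
pics
0.0 [ 0.14530046 -0.50380606  0.24745077] [-9.80690818e-04  9.90161105e-01  1.39928554e-01 -1.52801382e-04] 1.0010323297316217 0.017
top [ 0.336 -0.238  1.348]
pulley [(array([202., 162.]), 0.52, array([ 0.5927, -0.0075])), (array([177., 174.]), 0.26, array([0.5559, 0.0628]))]
turntable [(array([190., 167.]), 0.62, array([0.581 , 0.0341]))]
flux_tin [(array([176., 176.]), 0.7, array([0.5482, 0.0668]))]
jig [(array([335., 185.]), 0.9, array([ 0.5376, -0.3936])), (array([353., 183.]), 0.22, array([ 0.5458, -0.4465]))]
pin_seat [(array([326., 165.]), 0.95, array([ 0.5843, -0.3619]))]
cage_pivot [(array([354., 182.]), 0.89, array([ 0.5396, -0.4413])), (array([336., 187.]), 0.75, array([ 0.524 , -0.3902]))]
bench_supply []
multimeter [(array([310., 260.]), 0.84, array([ 0.3166, -0.3233]))]
stepper_motor [(array([404., 218.]), 0.62, array([ 0.4452, -0.599 ])), (array([326., 169.]), 0.31, array([ 0.5858, -0.3672]))]
block_battery [(array([217., 217.]), 0.67, array([ 0.4366, -0.0522]))]
side [0.119 0.721 0.74 ]
pulley [(array([170., 265.]), 0.62, array([ 0.6042, -0.006 ]))]
turntable [(array([169., 289.]), 0.88, array([0.5884, 0.0312]))]
flux_tin [(array([174., 293.]), 0.76, array([0.5569, 0.0639]))]
jig [(array([267., 189.]), 0.57, array([ 0.5365, -0.3899]))]
pin_seat [(array([248., 175.]), 0.63, array([ 0.571 , -0.3491]))]
cage_pivot [(array([272., 161.]), 0.51, array([ 0.5385, -0.4375]))]
bench_supply []
multimeter [(array([338., 222.]), 0.84, array([ 0.3274, -0.3088]))]
stepper_motor [(array([314., 156.]), 0.83, array([ 0.4708, -0.599 ]))]
block_battery [(array([252., 280.]), 0.59, array([ 0.4427, -0.0505]))]
```

View pics/t0.png

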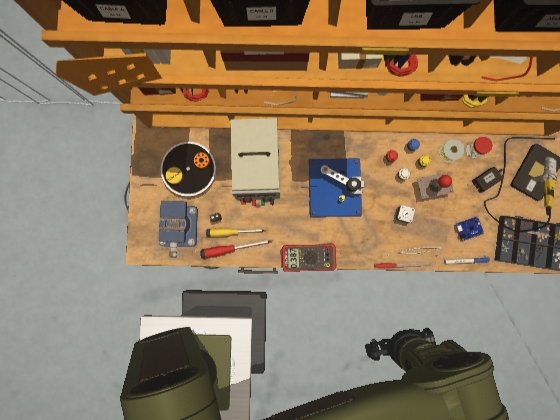

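View pics/s0.png

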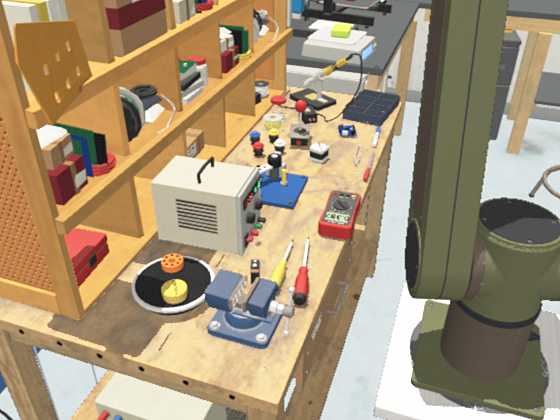

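Top view: pulley at about (201,160), tin (174,176), supply (231–279,118–205), jig (335,187) with pivot (354,184). The side view agrees, with the pulley at (172,263) and the tin at (174,291). Next I refine these with masks.

```bash
cat >> h.py <<'E'
def tri(a,b):
    (o1,d1),(o2,d2)=ray("top",a),ray("side",b);d1=d1/np.linalg.norm(d1);d2=d2/np.linalg.norm(d2)
    t=np.linalg.lstsq(np.c_[d1,-d2],o2-o1,rcond=None)[0];p,q=o1+d1*t[0],o2+d2*t[1];return (p+q)/2,np.linalg.norm(p-q)
def cen(m):
    m=cv2.moments(m.astype(np.uint8),True);return np.array([m["m10"],m["m01"]])/m["m00"]
def orange(c,im=None,lo=(4,150,120),hi=(13,255,255),roi=None):
    im=eyes.grab_frame(c) if im is None else im
    h=cv2.inRange(cv2.cvtColor(im,cv2.COLOR_RGB2HSV),lo,hi)
    if roi is not None:
        k=np.zeros_like(h);l,t,r,b=roi;k[t:b,l:r]=255;h&=k
    return h>0
E
python3 - <<'E'
from h import *
t=cv2.imread("pics/t0.png")[:,:,::-1];s=cv2.imread("pics/s0.png")[:,:,::-1]
eyes.grab_frame("top");eyes.grab_frame("side")
for n,z in(("pulley",.036),("flux_tin",.045),("turntable",.02),("bench_supply",.16),("cage",.053),("jig",.012)):
    C=[]
    for c in("top","side"):
        for q in nets.outline_of(c,n)[:2]:
            m=q["mask"];print(n,c,round(q["score"],2),np.round(q["box"]),m.sum(),cen(m).round(1),atz(c,cen(m),z).round(4));
        C.append(cen(nets.outline_of(c,n)[0]["mask"]))if nets.outline_of(c,n) else 0
    if len(C)==2: print("  tri",tri(*C)[0].round(4),tri(*C)[1].round(4))
for c,im,px in(("top",t,(201,160)),("side",s,(172,263))):
    print(cv2.cvtColor(im,cv2.COLOR_RGB2HSV)[px[1]-3:px[1]+4:3,px[0]-6:px[0]+7:3].tolist())
print("supply corners",[atz("top",p,.16).round(3) for p in((231,119),(232,195),(279,195),(278,119))])
a=cv2.resize(t[105:235,130:380],None,fx=3.2,fy=3.2,interpolation=cv2.INTER_CUBIC)
cv2.imwrite("pics/t0c.png",a[:,:,::-1])
E
```

```text
pulley top 0.69 [197. 153. 210. 174.] 185 [201.6 160.4] [ 0.5952 -0.007   0.036 ]
pulley side 0.83 [166. 253. 187. 274.] 317 [173.  262.8] [ 0.596  -0.0064  0.036 ]
pulley side 0.74 [262. 156. 282. 170.] 193 [272.7 162.3] [ 0.548  -0.4653  0.036 ]
  tri [ 0.5957 -0.0068  0.0357] 0.0009
flux_tin top 0.66 [165. 165. 182. 185.] 225 [174.1 175.5] [0.5484 0.0678 0.045 ]
flux_tin side 0.87 [161. 275. 187. 302.] 535 [174.8 290.8] [0.5474 0.074  0.045 ]
  tri [0.5498 0.0692 0.04  ] 0.0013
turntable top 0.68 [160. 141. 217. 195.] 1969 [188.2 169.2] [0.5718 0.0337 0.02  ]
turntable side 0.89 [128. 256. 216. 318.] 2971 [172.  285.1] [0.5759 0.038  0.02  ]
turntable side 0.65 [246. 154. 278. 173.] 283 [271.3 162.7] [ 0.5608 -0.4892  0.02  ]
  tri [0.5747 0.0353 0.0176] 0.0052
cage top 0.82 [320. 164. 360. 193.] 380 [342.  178.9] [ 0.5474 -0.4082  0.053 ]
cage side 0.73 [263. 157. 281. 170.] 231 [272.2 162.3] [ 0.539  -0.4367  0.053 ]
  tri [ 0.537  -0.4081  0.0696] 0.0159
jig top 0.96 [311. 158. 364. 217.] 3120 [334.7 187.3] [ 0.5291 -0.3925  0.012 ]
jig side 0.7 [258. 151. 307. 210.] 1767 [279.5 182.6] [ 0.5097 -0.4107  0.012 ]
jig side 0.56 [243. 153. 284. 173.] 318 [271.5 163.4] [ 0.5637 -0.4989  0.012 ]
  tri [ 0.5163 -0.3943  0.0218] 0.0234
[[[12, 203, 227], [14, 202, 241], [12, 209, 218], [14, 202, 242], [15, 198, 242]], [[14, 204, 242], [13, 206, 237], [14, 71, 47], [14, 203, 242], [14, 197, 233]], [[12, 197, 192], [14, 203, 242], [14, 204, 242], [13, 200, 233], [13, 206, 228]]]
[[[17, 165, 255], [10, 197, 208], [11, 191, 223], [12, 180, 251], [17, 161, 255]], [[9, 177, 210], [18, 161, 255], [13, 173, 255], [18, 157, 255], [10, 175, 223]], [[18, 160, 255], [19, 159, 255], [17, 159, 255], [14, 173, 255], [11, 187, 219]]]
supply corners [array([ 0.682, -0.102,  0.16 ]), array([ 0.482, -0.111,  0.16 ]), array([ 0.484, -0.232,  0.16 ]), array([ 0.685, -0.225,  0.16 ])]
```

View pics/t0c.png

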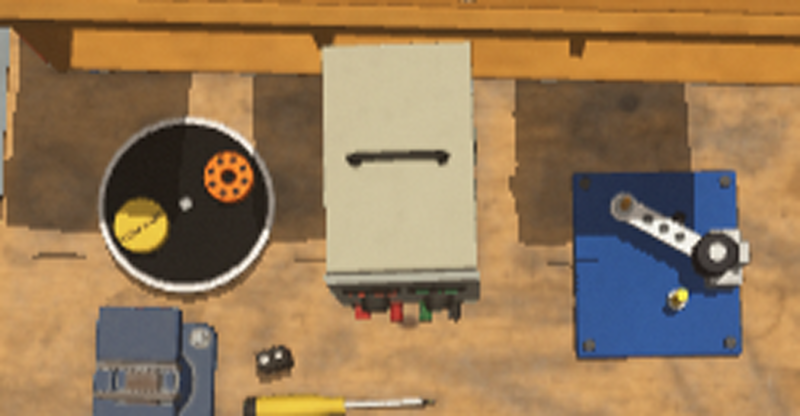

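Crop: the pulley ring is at about (201,160), the platter centre dot near (187.6,168.2), and the pin boss near (325,168.5). That is about 4 px from the network's pin_seat, so I need a close look at the pin in both views.

Run:
```python
from h import *
t=cv2.imread("pics/t0.png");s=cv2.imread("pics/s0.png")
a=cv2.resize(t[155:205,310:370],None,fx=10,fy=10,interpolation=cv2.INTER_CUBIC)[:, :400*2]
b=cv2.resize(s[145:205,225:310],None,fx=7,fy=7,interpolation=cv2.INTER_CUBIC)
cv2.imwrite("pics/pinT.png",a);cv2.imwrite("pics/pinS.png",b)
for z in(.057,.085):print(z,atz("top",(325,168.5),z).round(4))
print("pivot",atz("top",(354,184),.074).round(4),"axis",atz("top",(187.6,168.2),.028).round(4),"pul",atz("top",(201.1,160),.044).round(4),[k for k in dir(arm) if k[0]!="_"])
t=t[:,:,::-1];m=orange("top",t,(5,120,90),(17,255,255),(194,150,212,170));print(cen(m),m.sum(),atz("top",cen(m),.042).round(4))
```

```text
0.057 [ 0.5754 -0.3594  0.057 ]
0.085 [ 0.5702 -0.3568  0.085 ]
pivot [ 0.5304 -0.4389  0.074 ] axis [0.5731 0.0338 0.028 ] pul [ 0.5947 -0.007   0.044 ] ['Unreachable', 'tips_ahead']
[201.27717391 159.60869565] 184 [ 0.5963 -0.0071  0.042 ]
```

View pics/pinT.png

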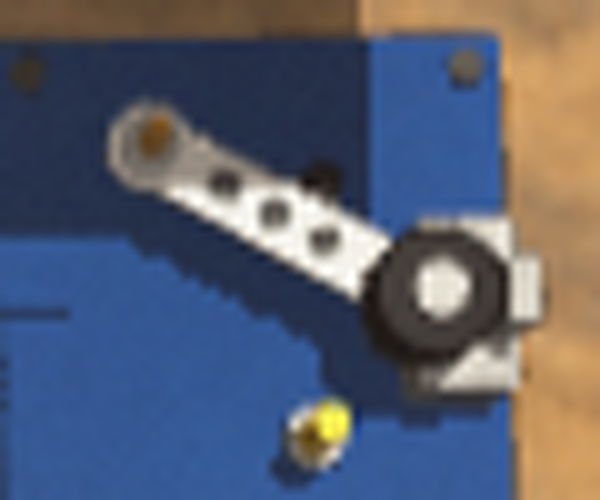

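View pics/pinS.png

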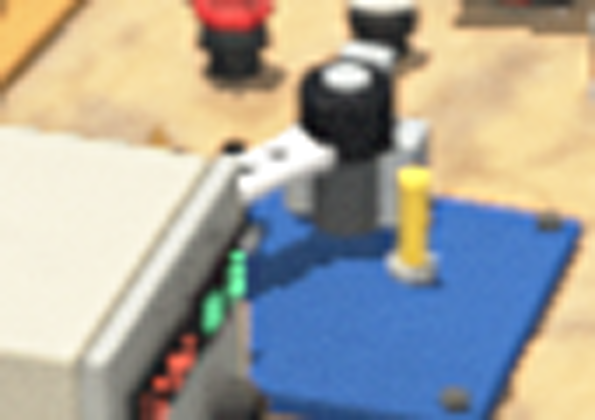

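Pin top view: boss near (324.3,169.3), brass pin leaning to its tip near (325.8,167), and pivot cap (353.9,183.4). In the side view the pin is hidden behind the supply. I'll fit the jig base's pose to check the pivot.

Run:
```python
from h import *
t=cv2.imread("pics/t0.png")[:,:,::-1]
h=cv2.cvtColor(t,cv2.COLOR_RGB2HSV);m=cv2.inRange(h,(100,120,20),(125,255,255));k=np.zeros_like(m);k[150:225,300:370]=255;m&=k
c=max(cv2.findContours(m,cv2.RETR_EXTERNAL,cv2.CHAIN_APPROX_NONE)[0],key=cv2.contourArea)[:,0]
w=np.array([atz("top",p,.012)[:2] for p in c])
r=cv2.minAreaRect((w*1000).astype(np.float32));print("rect",r,cv2.boxPoints(r).round(1).tolist())
piv=atz("top",(353.85,183.35),.074);print("pivot",piv.round(4))
for p,z in(((324.3,169.3),.057),((325.8,166.9),.085),((325.3,167.6),.08)):
    q=atz("top",p,z);print(q.round(4),np.linalg.norm((q-piv)[:2]).round(4),np.degrees(np.arctan2(*(q-piv)[1::-1])).round(1))
for p in nets.place_of("top","pin_seat")[:1]+nets.place_of("top","cage_pivot")[:1]:print(p["pixel"],atz("top",p["pixel"],.057).round(4))
```

```text
rect ((530.11376953125, -393.076171875), (165.82888793945312, 147.74276733398438), 1.9647555351257324) [[444.70001220703125, -322.1000061035156], [449.79998779296875, -469.70001220703125], [615.5, -464.1000061035156], [610.4000244140625, -316.3999938964844]]
pivot [ 0.5322 -0.4385  0.074 ]
[ 0.5731 -0.3575  0.057 ] 0.0907 63.2
[ 0.5747 -0.3589  0.085 ] 0.0902 61.9
[ 0.5737 -0.3581  0.08  ] 0.0905 62.7
[326.1, 167.4] [ 0.5786 -0.3625  0.057 ]
[351.6, 185.0] [ 0.53   -0.4349  0.057 ]
```

```bash
cat >> h.py <<'E'
from scipy.spatial.transform import Rotation as Ro
def go(*targets):
    s=get_state();R=Ro.from_quat(np.roll(s["tool_rot"],-1)).as_matrix();p=np.array(s["ee_pos"])
    print("t",round(s["time_s"],2),"pos",p.round(4),"yang",np.degrees(np.arctan2(R[1,1],R[0,1])).round(2),"z",R[:,2].round(4),"F",np.round(s["wrist_force"],1),"gap",round(s["finger_gap"],3),"ff",s["finger_force"])
    for t in targets:
        print("  cm",(R.T@(np.array(t)-p)*100).round(2));p=np.array(t)
E
python3 -m crank '[6,0,0,0,0,0,-6.4, 6,0,0,0,0,0,-6.4, 6,0,0,0,0,0,0]'
python3 -c "
from h import *
print(arm.tips_ahead,get_state()['qpos'])
go((.40,-.13,.25),(.5955,-.007,.25),(.5955,-.007,.08),(.5955,-.007,.05))"
```

```text
time_s: 3.25
ee_pos: [0.1455, -0.5044, 0.2483]
tool_rot: [-0.0, 0.968, 0.25, -0.0]
wrist_force: [-0.2, -0.1, -0.1]
finger_gap: 0.704
finger_force: 0.0
0.017 [-1.29001098e+00  2.60024329e-01 -1.38113046e-01  1.17269259e+00
 -8.85989616e-07  1.34565715e+00]
t 3.25 pos [ 0.1455 -0.5044  0.2483] yang -61.01 z [-0.  0. -1.] F [-0.2 -0.1 -0.1] gap 0.704 ff 0.0
  cm [ 40.41 -20.42  -0.17]
  cm [23.06 -1.28  0.  ]
  cm [-0.  0. 17.]
  cm [-0.  0.  3.]
```

```bash
python3 -m crank '[6,3.1,-1.57,0,0,0,0, 6,3.1,-1.57,0,0,0,0, 6,3.1,-1.57,0,0,0,0, 6,3.1,-1.57,0,0,0,0, 6,3.1,-1.57,0,0,0,0, 6,3.1,-1.57,0,0,0,0, 6,3.1,-1.57,0,0,0,0, 6,3.1,-1.57,0,0,0,0, 6,3.1,-1.57,0,0,0,0, 6,3.1,-1.57,0,0,0,0, 6,3.1,-1.57,0,0,0,0, 6,3.1,-1.57,0,0,0,0, 6,3.1,-1.57,0,0,0,0, 6,0,0,0,0,0,0]'
python3 -c "
from h import *
go((.5955,-.007,.25),(.5955,-.007,.08))"
```

```text
time_s: 4.42
ee_pos: [0.4029, -0.127, 0.2486]
tool_rot: [-0.001, 0.968, 0.251, 0.002]
wrist_force: [0.8, -0.1, 0.2]
finger_gap: 0.701
finger_force: 0.0
t 4.42 pos [ 0.4029 -0.127   0.2486] yang -60.87 z [ 0.0029  0.002  -1.    ] F [ 0.8 -0.1  0.2] gap 0.701 ff 0.0
  cm [22.66 -1.11 -0.06]
  cm [-6.0e-02  1.0e-02  1.7e+01]
```

```bash
python3 -m crank '[6,2.83,-0.14,0,0,0,0, 6,2.83,-0.14,0,0,0,0, 6,2.83,-0.14,0,0,0,0, 6,2.83,-0.14,0,0,0,0, 6,2.83,-0.14,0,0,0,0, 6,2.83,-0.14,0,0,0,0, 6,2.83,-0.14,0,0,0,0, 6,2.83,-0.14,0,0,0,0, 6,0,0,3,0,0,0, 6,0,0,3,0,0,0, 6,0,0,3,0,0,0, 6,0,0,3,0,0,0, 6,0,0,3,0,0,0, 6,0,0,0,0,0,0, 6,0,0,0,0,0,0]'
python3 - <<'E'
from h import *
go((.5955,-.007,.09),(.5955,-.007,.048))
a=save("top","t1.png");b=save("side","s1.png")
A=cv2.resize(a[120:200,150:250],(400,320),interpolation=cv2.INTER_CUBIC);B=cv2.resize(b[200:310,110:240],(400,338),interpolation=cv2.INTER_CUBIC)[:320]
cv2.imwrite("pics/c1.png",np.hstack([A,B])[:,:,::-1])
E
```

```text
time_s: 5.67
ee_pos: [0.5908, -0.0124, 0.097]
tool_rot: [-0.001, 0.969, 0.248, -0.002]
wrist_force: [0.6, -0.5, 0.7]
finger_gap: 0.702
finger_force: 0.0
t 5.67 pos [ 0.5908 -0.0124  0.097 ] yang -61.23 z [-4.7e-03 -1.0e-04 -1.0e+00] F [ 0.6 -0.5  0.7] gap 0.702 ff 0.0
  cm [ 0.68 -0.24  0.69]
  cm [0.02 0.01 4.2 ]
```

View pics/c1.png

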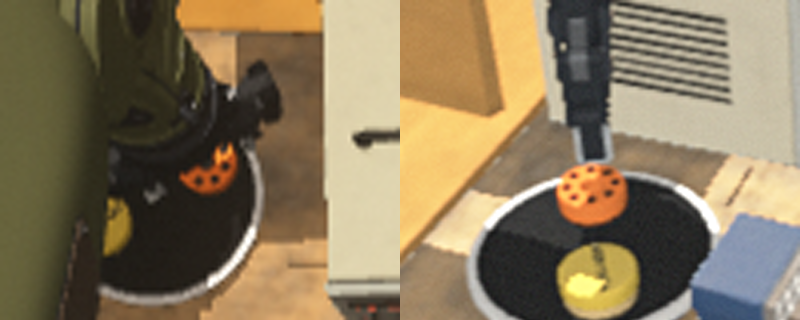

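Crop: the open fingers are above the pulley (top about (202,162)) and the tin is clear of them. I'll correct the 7 mm lateral lag, then descend.

```bash
python3 -m crank '[6,0.34,-0.12,0,0,0,0, 6,0.34,-0.12,0,0,0,0, 6,0,0,0,0,0,0, 6,0,0,0,0,0,0]'
python3 -c "
from h import *
go((.5955,-.007,.07),(.5955,-.007,.048))"
```

```text
time_s: 6.1
ee_pos: [0.5984, -0.0062, 0.0994]
tool_rot: [0.0, 0.968, 0.25, 0.001]
wrist_force: [-0.7, 0.2, -0.3]
finger_gap: 0.698
finger_force: 0.0
t 6.1 pos [ 0.5984 -0.0062  0.0994] yang -61.09 z [ 0.0022 -0.     -1.    ] F [-0.7  0.2 -0.3] gap 0.698 ff 0.0
  cm [-0.29 -0.07  2.94]
  cm [-0.  -0.   2.2]
```

```bash
python3 -m crank '[6,-0.2,0,1.2,0,0,0, 6,0,0,1.2,0,0,0, 6,0,0,0,0,0,0, 6,0,0,0,0,0,0]'
python3 -c "
from h import *
go((.5955,-.007,.048))"
python3 -m crank '[6,0,0,0,0,0,0, 6,0,0,0,0,0,0, 6,0,0,0,0,0,0]'
python3 -c "
from h import *
go((.5955,-.007,.048))"
```

```text
time_s: 6.43
ee_pos: [0.595, -0.0074, 0.074]
tool_rot: [-0.0, 0.968, 0.249, -0.001]
wrist_force: [0.8, -1.0, -0.6]
finger_gap: 0.706
finger_force: 0.0
t 6.43 pos [ 0.595  -0.0074  0.074 ] yang -61.11 z [-0.0015 -0.     -1.    ] F [ 0.8 -1.  -0.6] gap 0.706 ff 0.0
  cm [ 0.07 -0.01  2.6 ]
time_s: 6.68
ee_pos: [0.5962, -0.0074, 0.0751]
tool_rot: [0.0, 0.968, 0.249, 0.001]
wrist_force: [0.6, -0.8, -0.6]
finger_gap: 0.699
finger_force: 0.0
t 6.68 pos [ 0.5962 -0.0074  0.0751] yang -61.11 z [ 0.0014 -0.     -1.    ] F [ 0.6 -0.8 -0.6] gap 0.699 ff 0.0
  cm [-0.05 -0.08  2.71]
```

```bash
python3 -m crank '[6,0,0,0.9,0,0,0, 6,0,0,0.9,0,0,0, 6,0,0,0.85,0,0,0, 6,0,0,0,0,0,0, 6,0,0,0,0,0,0, 6,0,0,0,0,0,0, 6,0,0,0,0,0,0]'
python3 -m crank '[5,0,0,0,0,0,0, 4.7,0,0,0,0,0,0, 4.5,0,0,0,0,0,0, 4.3,0,0,0,0,0,0, 4.1,0,0,0,0,0,0, 3.8,0,0,0,0,0,0, 3.8,0,0,0,0,0,0, 3.8,0,0,0,0,0,0]' 40
python3 -c "
from h import *
go((.5955,-.007,.048))"
```

```text
time_s: 7.27
ee_pos: [0.5958, -0.0074, 0.0479]
tool_rot: [0.0, 0.968, 0.249, 0.0]
wrist_force: [0.1, 0.1, -0.4]
finger_gap: 0.699
finger_force: 0.0
time_s: 7.93
ee_pos: [0.596, -0.0073, 0.0485]
tool_rot: [-0.0, 0.968, 0.249, 0.001]
wrist_force: [0.1, 0.4, 5.8]
finger_gap: 0.49
finger_force: 40.2
t 7.93 pos [ 0.596  -0.0073  0.0485] yang -61.1 z [ 1.1e-03  3.0e-04 -1.0e+00] F [0.1 0.4 5.8] gap 0.49 ff 40.19134534522891
  cm [-0.03 -0.05  0.05]
```

```bash
python3 -m crank '[3.8,0,0,-0.3,0,0,0, 3.8,0,0,-0.8,0,0,0, 3.8,0,0,-2,0,0,0, 3.8,0,0,-3,0,0,0, 3.8,0,0,-4,0,0,0, 3.8,0,0,-4,0,0,0, 3.8,0,0,-4,0,0,0, 3.8,0,0,-4,0,0,0, 3.8,0,0,-3,0,0,0, 3.8,0,0,-1,0,0,0, 3.8,0,0,0,0,0,0, 3.8,0,0,0,0,0,0, 3.8,0,0,0,0,0,0, 3.8,0,0,0,0,0,0]' 60
python3 - <<'E'
from h import *
go((.5735,-.3585,.30),(.5735,-.3585,.16))
a=save("top","t2.png");b=save("side","s2.png")
A=cv2.resize(a[110:210,150:250],(400,400),interpolation=cv2.INTER_CUBIC);B=cv2.resize(b[100:200,120:220],(400,400),interpolation=cv2.INTER_CUBIC)
cv2.imwrite("pics/c2.png",np.hstack([A,B])[:,:,::-1])
p=np.array(get_state()["ee_pos"]);print(proj("side",p),proj("top",p))
E
```

```text
time_s: 9.1
ee_pos: [0.5945, -0.0075, 0.3067]
tool_rot: [-0.0, 0.968, 0.249, -0.002]
wrist_force: [-0.4, 1.5, -0.3]
finger_gap: 0.482
finger_force: 60.7
t 9.1 pos [ 0.5945 -0.0075  0.3067] yang -61.11 z [-0.0041 -0.     -1.    ] F [-0.4  1.5 -0.3] gap 0.482 ff 60.69745659828186
  cm [-18.8   29.72   0.68]
  cm [ 0.05  0.03 14.  ]
[158.05356821 142.3882903 ] [181.7489847  137.02314349]
```

View pics/c2.png

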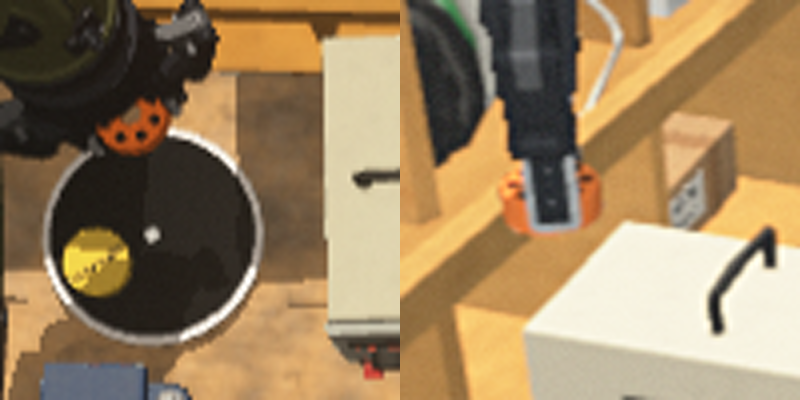

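The pulley is held flat and centred between the pads (side about (258,149)), and the tin is still standing at about (174,175). Now carrying it over the supply at z≈0.30.

```bash
python3 -m crank '[3.8,-0.7,1.1,0,0,0,0, 3.8,-1.4,2.2,0,0,0,0, 3.8,-1.4,2.2,0,0,0,0, 3.8,-1.4,2.2,0,0,0,0, 3.8,-1.4,2.2,0,0,0,0, 3.8,-1.4,2.2,0,0,0,0, 3.8,-1.4,2.2,0,0,0,0, 3.8,-1.4,2.2,0,0,0,0, 3.8,-1.4,2.2,0,0,0,0, 3.8,-1.4,2.2,0,0,0,0, 3.8,-1.4,2.2,0,0,0,0, 3.8,-1.4,2.2,0,0,0,0, 3.8,-1.4,2.2,0,0,0,0, 3.8,-1.3,2.2,0,0,0,0, 3.8,0,0,0,0,0,0, 3.8,0,0,0,0,0,0]'
python3 -m crank '[3.8,0,0,0,0,0,-6.7, 3.8,0,0,0,0,0,-6.7, 3.8,0,0,0,0,0,-6.7, 3.8,0,0,0,0,0,-6.7, 3.8,0,0,0,0,0,-6.7, 3.8,0,0,0,0,0,0, 3.8,0,0,0,0,0,0, 3.8,0,0,0,0,0,0]'
python3 -c "
from h import *
go((.5735,-.3585,.30),(.5735,-.3585,.14))"
```

```text
time_s: 10.53
ee_pos: [0.5735, -0.3603, 0.3075]
tool_rot: [-0.001, 0.969, 0.248, -0.001]
wrist_force: [-0.6, -0.7, -0.6]
finger_gap: 0.485
finger_force: 60.8
time_s: 11.2
ee_pos: [0.5744, -0.3577, 0.3088]
tool_rot: [-0.0, 0.856, 0.517, -0.0]
wrist_force: [0.8, 0.3, -0.2]
finger_gap: 0.479
finger_force: 60.8
t 11.2 pos [ 0.5744 -0.3577  0.3088] yang -27.71 z [-3.e-04  2.e-04 -1.e+00] F [ 0.8  0.3 -0.2] gap 0.479 ff 60.77562499791384
  cm [-0.11 -0.05  0.88]
  cm [-0.0e+00  1.0e-02  1.6e+01]
```

```bash
python3 -m crank '[3.8,-0.1,-0.05,2,0,0,0, 3.8,0,0,3,0,0,0, 3.8,0,0,3,0,0,0, 3.8,0,0,3,0,0,0, 3.8,0,0,3,0,0,0, 3.8,0,0,2.5,0,0,0, 3.8,0,0,1.8,0,0,0, 3.8,0,0,0.8,0,0,0, 3.8,0,0,0,0,0,0, 3.8,0,0,0,0,0,0, 3.8,0,0,0,0,0,0, 3.8,0,0,0,0,0,0, 3.8,0,0,0,0,0,0]'
python3 - <<'E'
from h import *
go((.5735,-.3585,.115))
a=save("top","t3.png");b=save("side","s3.png")
A=cv2.resize(a[140:215,290:390],(533,400),interpolation=cv2.INTER_CUBIC);B=cv2.resize(b[120:220,215:281],(264,400),interpolation=cv2.INTER_CUBIC)
cv2.imwrite("pics/c3.png",np.hstack([A,B])[:,:,::-1])
E
```

```text
time_s: 12.28
ee_pos: [0.5745, -0.3595, 0.1195]
tool_rot: [0.001, 0.855, 0.518, 0.001]
wrist_force: [0.2, -0.9, -0.2]
finger_gap: 0.483
finger_force: 60.8
t 12.28 pos [ 0.5745 -0.3595  0.1195] yang -27.62 z [ 0.0025 -0.0015 -1.    ] F [ 0.2 -0.9 -0.2] gap 0.483 ff 60.790007561445236
  cm [ 0.04 -0.14  0.45]
```

View pics/c3.png

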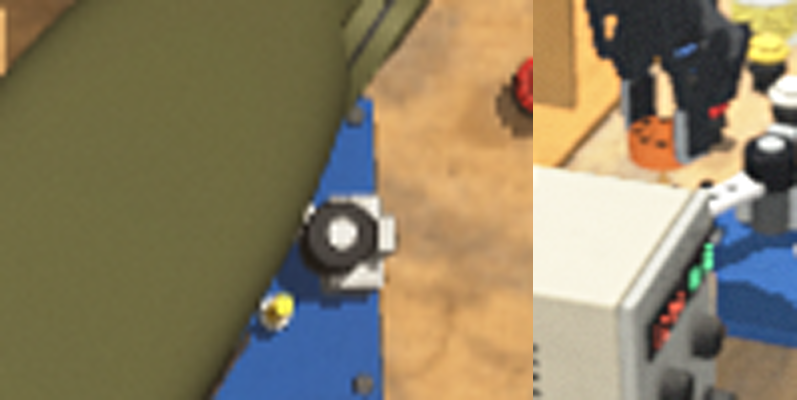

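Side crop: the pulley is level above a small brass spot, the pin tip at about (247.7,165), visible over the supply's edge. I'll check it against the calibration.

Run:
```python
from h import *
print("pin proj",proj("side",(.5735,-.3585,.085)),proj("side",(.5735,-.3585,.083)))
s=cv2.imread("pics/s0.png")[:,:,::-1];print(cv2.cvtColor(s,cv2.COLOR_RGB2HSV)[160:170,243:253,1])
for z in(.085,.081):
  for p in((325.8,166.9),(325.3,167.6)): print(z,tri(p,(247.7,164.8))[0].round(4),tri(p,(247.7,164.8))[1].round(4))
s=cv2.imread("pics/s3.png")[:,:,::-1];m=orange("side",s,(5,150,90),(17,255,255),(230,140,262,168))
ys,xs=np.where(m);print("pulley",xs.min(),xs.max(),ys.min(),ys.max(),cen(m))
T=np.array(get_state()["ee_pos"])
th=np.linspace(0,6.28,60);P=np.array([proj("side",T+[.022*np.cos(a),.022*np.sin(a),-.0205+h]) for a in th for h in(0,.016)]);print("expect",P.min(0),P.max(0))
```

```text
pin proj [248.30140994 163.1120574 ] [248.32160895 163.82003493]
[[ 83  83  81  81  81  85  84  89  91  95]
 [ 82  82  85  82  84  85  87  87  91  94]
 [ 82  83  86  86  93  93  84  87  91  90]
 [ 76  79  81  95 120 102  80  81  84  85]
 [ 75  78  82 110 149 123  88  80  83  84]
 [ 56  73  82 108 139 131 103  88  89  87]
 [ 27  31  31  37  48  58  67  69  82  86]
 [ 23  21  21  22  20  23  28  31  32  31]
 [ 24  22  23  23  23  23  23  22  22  20]
 [ 24  24  24  24  24  25  25  23  23  24]]
0.085 [ 0.5758 -0.3595  0.0793] 0.0001
0.085 [ 0.5743 -0.3578  0.0803] 0.0013
0.081 [ 0.5758 -0.3595  0.0793] 0.0001
0.081 [ 0.5743 -0.3578  0.0803] 0.0013
pulley 230 251 145 162 [243.75       155.12857143]
expect [238.86523074 148.16759494] [257.01969524 162.52303179]
```

```bash
python3 -m crank '[3.8,0,0,0.4,0,0,0, 3.8,0,0,0,0,0,0, 3.8,0,0,0,0,0,0, 3.8,0,0,0,0,0,0, 3.8,0,0,0,0,0,0]'
python3 -c "
from h import *
go((.5745,-.3583,.115),(.5745,-.3583,.1))"
```

```text
time_s: 12.8
ee_pos: [0.5735, -0.3589, 0.1137]
tool_rot: [-0.0, 0.855, 0.518, -0.0]
wrist_force: [-0.6, 0.3, -1.0]
finger_gap: 0.48
finger_force: 60.8
t 12.8 pos [ 0.5735 -0.3589  0.1137] yang -27.61 z [-2.e-04  1.e-04 -1.e+00] F [-0.6  0.3 -1. ] gap 0.48 ff 60.789927430450916
  cm [ 0.1   0.06 -0.13]
  cm [0.  0.  1.5]
```

```bash
python3 -m crank '[3.8,0.1,0.03,0.3,0,0,0, 3.8,0,0,0.3,0,0,0, 3.8,0,0,0.3,0,0,0, 3.8,0,0,0.3,0,0,0, 3.8,0,0,0.2,0,0,0, 3.8,0,0,0,0,0,0, 3.8,0,0,0,0,0,0]'
python3 -c "
from h import *
s=get_state();print(s['wrist_torque'])
go((.5745,-.3583,.0775))"
```

```text
time_s: 13.38
ee_pos: [0.5741, -0.3581, 0.0995]
tool_rot: [-0.0, 0.855, 0.518, -0.0]
wrist_force: [-0.0, 1.1, -0.0]
finger_gap: 0.484
finger_force: 60.8
[-0.00448785  0.03978557 -0.04060539]
t 13.38 pos [ 0.5741 -0.3581  0.0995] yang -27.61 z [-5.e-04  3.e-04 -1.e+00] F [-0.   1.1 -0. ] gap 0.484 ff 60.78999739140272
  cm [0.   0.04 2.2 ]
```

```bash
python3 -m crank '[3.8,0,0,0.4,0,0,0, 3.8,0,0,0.4,0,0,0, 3.8,0,0,0.4,0,0,0, 3.8,0,0,0.4,0,0,0, 3.8,0,0,0.3,0,0,0, 3.8,0,0,0,0,0,0, 3.8,0,0,0,0,0,0]'
python3 -m crank '[3.8,0,0,0.15,0,0,0, 3.8,0,0,0.15,0,0,0, 3.8,0,0,0.1,0,0,0, 3.8,0,0,0,0,0,0, 3.8,0,0,0,0,0,0]'
python3 - <<'E'
from h import *
go((.5745,-.3583,.0775))
b=save("side","s4.png");B=cv2.resize(b[130:220,215:315],(777,600)[:1]+(600,),interpolation=cv2.INTER_CUBIC)
cv2.imwrite("pics/c4.png",B[:,:,::-1])
E
```

```text
time_s: 13.97
ee_pos: [0.5741, -0.3581, 0.0804]
tool_rot: [-0.0, 0.855, 0.518, -0.0]
wrist_force: [-0.1, 0.0, -0.4]
finger_gap: 0.483
finger_force: 60.8
time_s: 14.38
ee_pos: [0.5746, -0.3583, 0.0776]
tool_rot: [0.0, 0.855, 0.518, 0.0]
wrist_force: [-1.0, 0.2, 3.3]
finger_gap: 0.477
finger_force: 61.2
t 14.38 pos [ 0.5746 -0.3583  0.0776] yang -27.61 z [ 1.e-03 -5.e-04 -1.e+00] F [-1.   0.2  3.3] gap 0.477 ff 61.1701724678278
  cm [-0.   -0.01  0.01]
```

View pics/c4.png

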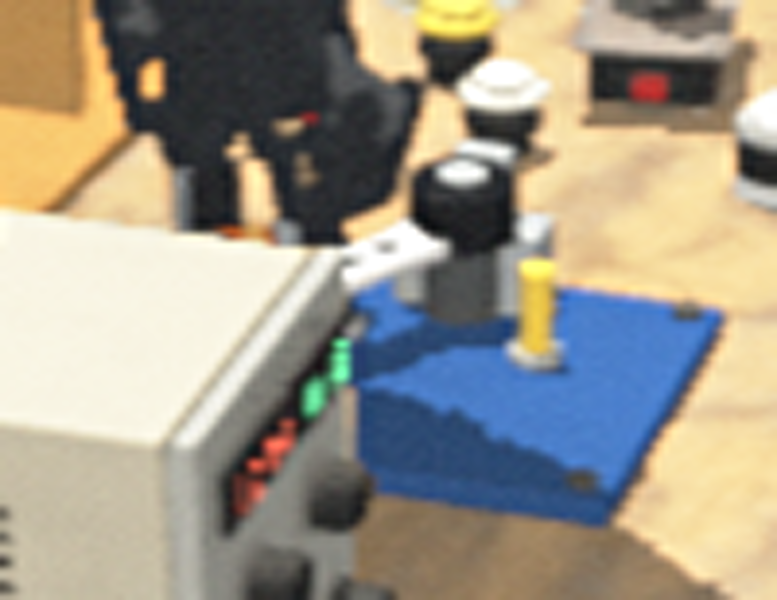

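The pulley touched the boss exactly at the expected height (3.3 N up), with the rim just visible at about (247,165). Now swinging about the pivot.

```bash
python3 -m crank '[3.8,-0.01,-0.314,0.03,0,0,-2, 3.8,-0.022,-0.628,0,0,0,-4, 3.8,-0.022,-0.628,0,0,0,-4, 3.8,-0.022,-0.628,0,0,0,-4, 3.8,-0.022,-0.628,0,0,0,-4, 3.8,-0.022,-0.628,0,0,0,-4, 3.8,-0.022,-0.628,0,0,0,-4, 3.8,0,0,0,0,0,0, 3.8,0,0,0,0,0,0]'
python3 -c "
from h import *
go();p=np.array(get_state()['ee_pos'])[:2]-[.532,-.4383];print(np.hypot(*p),np.degrees(np.arctan2(p[1],p[0])),get_state()['wrist_torque'])"
```

```text
time_s: 15.18
ee_pos: [0.537, -0.3488, 0.0776]
tool_rot: [0.002, 0.718, 0.696, 0.001]
wrist_force: [3.7, -0.1, 3.4]
finger_gap: 0.482
finger_force: 61.2
t 15.18 pos [ 0.537  -0.3488  0.0776] yang -1.71 z [ 0.0042 -0.0015 -1.    ] F [ 3.7 -0.1  3.4] gap 0.482 ff 61.154797710478306
0.0896322197215484 86.79436962642741 [-0.03436159 -0.79832727 -0.05294473]
```

```bash
python3 -m crank '[3.8,-0.022,-0.628,0,0,0,-4, 3.8,-0.022,-0.628,0,0,0,-4, 3.8,-0.022,-0.628,0,0,0,-4, 3.8,-0.022,-0.628,0,0,0,-4, 3.8,-0.022,-0.628,0,0,0,-4, 3.8,-0.022,-0.628,0,0,0,-4, 3.8,-0.022,-0.628,0,0,0,-4, 3.8,-0.01,-0.47,0,0,0,-3, 3.8,0,0,0,0,0,0, 3.8,0,0,0,0,0,0, 3.8,0,0,0,0,0,0, 3.8,0,0,0,0,0,0]'
python3 -c "
from h import *
go();p=np.array(get_state()['ee_pos'])[:2]-[.532,-.4383];print(np.hypot(*p),np.degrees(np.arctan2(p[1],p[0])),get_state()['wrist_torque'])"
```

```text
time_s: 16.18
ee_pos: [0.491, -0.3599, 0.0775]
tool_rot: [0.002, 0.505, 0.863, 0.001]
wrist_force: [5.1, 0.8, 5.4]
finger_gap: 0.48
finger_force: 61.3
t 16.18 pos [ 0.491  -0.3599  0.0775] yang 29.28 z [ 4.6e-03 -6.0e-04 -1.0e+00] F [5.1 0.8 5.4] gap 0.48 ff 61.31152108311653
0.0885141996859125 117.62716305269971 [ 0.2852783  -1.09694605 -0.01236756]
```

```bash
python3 -m crank '[3.8,0,-0.2,0,0,0,-1, 3.8,0,-0.2,0,0,0,-1, 3.8,0,0,0,0,0,0, 3.8,0,0,0,0,0,0, 3.8,0,0,0,0,0,0]'
python3 -m crank '[3.8,0,-0.2,0,0,0,-1, 3.8,0,-0.1,0,0,0,0, 3.8,0,0,0,0,0,0, 3.8,0,0,0,0,0,0, 3.8,0,0,0,0,0,0]'
python3 -c "
from h import *
go();p=np.array(get_state()['ee_pos'])[:2]-[.532,-.4383];print(np.hypot(*p),np.degrees(np.arctan2(p[1],p[0])),get_state()['wrist_torque'])"
```

```text
time_s: 16.6
ee_pos: [0.4876, -0.3618, 0.0775]
tool_rot: [0.002, 0.49, 0.872, 0.001]
wrist_force: [4.9, 1.6, 5.5]
finger_gap: 0.484
finger_force: 61.3
time_s: 17.02
ee_pos: [0.4851, -0.3632, 0.0775]
tool_rot: [0.002, 0.482, 0.876, 0.001]
wrist_force: [6.2, 2.5, 5.3]
finger_gap: 0.484
finger_force: 61.3
t 17.02 pos [ 0.4851 -0.3632  0.0775] yang 32.3 z [ 4.8e-03 -3.0e-04 -1.0e+00] F [6.2 2.5 5.3] gap 0.484 ff 61.297049559652805
0.08851300391766055 121.97236327942765 [ 0.39411099 -1.14873283  0.00700803]
```

```bash
python3 -m crank '[3.8,0,-0.1,0,0,0,-0.5, 3.8,0,-0.1,0,0,0,-0.5, 3.8,0,0,0,0,0,0, 3.8,0,0,0,0,0,0, 3.8,0,0,0,0,0,0]'
python3 -m crank '[3.8,0,-0.1,0,0,0,0, 3.8,0,-0.1,0,0,0,0, 3.8,0,0,0,0,0,0, 3.8,0,0,0,0,0,0, 3.8,0,0,0,0,0,0]'
python3 - <<'E'
from h import *
go();p=np.array(get_state()['ee_pos'])[:2]-[.532,-.4383];print(np.hypot(*p),np.degrees(np.arctan2(p[1],p[0])),get_state()['wrist_torque'])
a=save("top","t5.png");b=save("side","s5.png")
A=cv2.resize(a[140:220,300:375],(375,400),interpolation=cv2.INTER_CUBIC);B=cv2.resize(b[130:210,225:310],(425,400),interpolation=cv2.INTER_CUBIC)
cv2.imwrite("pics/c5.png",np.hstack([A,B])[:,:,::-1])
E
```

```text
time_s: 17.43
ee_pos: [0.4836, -0.3642, 0.0775]
tool_rot: [0.002, 0.475, 0.88, 0.001]
wrist_force: [6.1, 1.9, 4.9]
finger_gap: 0.485
finger_force: 61.3
time_s: 17.85
ee_pos: [0.4834, -0.3644, 0.0776]
tool_rot: [0.003, 0.474, 0.88, 0.003]
wrist_force: [9.8, 5.0, 4.1]
finger_gap: 0.476
finger_force: 61.2
t 17.85 pos [ 0.4834 -0.3644  0.0776] yang 33.36 z [ 0.008  0.002 -1.   ] F [9.8 5.  4.1] gap 0.476 ff 61.215565726161
0.08847462493614314 123.34646357126982 [ 0.86732379 -1.94096858  0.03164923]
```

View pics/c5.png

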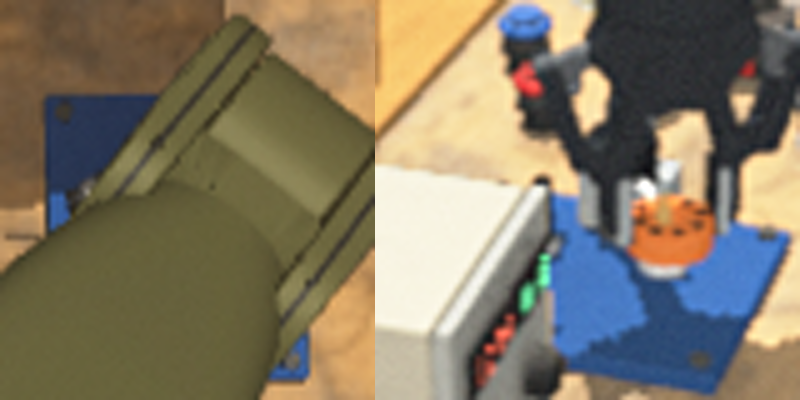

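The push force jumped from 6.4 N to 11 N with almost no motion, so the arm is on the hard stop. In the side view the pulley sits flat on the boss with the pin standing through it, and it is still gripped.

```bash
python3 -c "
from h import *
go();print(job.sign_off())"
```

```text
t 17.95 pos [ 0.4834 -0.3644  0.0775] yang 33.36 z [ 0.008  0.002 -1.   ] F [9.1 5.  4. ] gap 0.481 ff 61.217703782022
the job is handed in; nothing more can be done
None
```

The pulley is seated on the cage arm's pin, and the arm is held against the yellow stop post by the gripped pulley; I handed the job in at 17.95 s, and no verdict came back. The tin was still standing on the platter when I last looked, just after lifting the pulley.

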